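Load tumblers into the sprung dispenser

TASK

Take the two stepped tumblers off the sloping draining rack and add them to the stack in the sprung dispenser, mouth down like the one already there: set each one gently and straight over the tumbler below, so that its rim rests on that one's shoulder, and leave it standing free while the platform sinks under it. Do not slam or press the stack down, leave the straight-sided tumbler standing on the rack, and do not disturb the other things round the work.

Things in the scene. Friction and masses are not known exactly. Their poses are not given: they have to be found in the camera images.
- tumbler_a: stepped white porcelain tumbler, about 200 g, mouth down on the rack. Origin: centre of its mouth; z: its axis, mouth to foot (78 mm). Wide half 74 mm across, z 0 to 42 mm (bore 66 mm), then a flat shoulder, then the narrow half, 62 mm across tapering to 56 mm at the foot: grip it there. Stacked, it passes over the narrow half below (play 5 mm at first, 2 mm seated) onto the shoulder: 42 mm each
- tumbler_b: a second stepped tumbler, the same as tumbler_a
- straight_tumbler: plain straight-sided white tumbler 70 mm across and 72 mm high, also mouth down on the rack, not to be moved; origin and z as for tumbler_a
- stacked_tumbler: a third stepped tumbler, already mouth down on the dispenser's platform; origin and z as for tumbler_a
- drainer: fixed wire draining rack 360 mm wide (its y); origin under its centre, on the worktop. Its surface slopes at 30 degrees, falling to its -x (robot side). Three tumblers in any order stand on it mouth down, 112 mm apart along y, axes square to the slope, so leaning 30 degrees to its -x. Inside each mouth, uphill, a wire loop stands 33 mm high, square to the slope: lift them off along their own axis
- dispenser: sprung tumbler dispenser, fixed: round dark base 128 mm across, four upright guide rods leaving 87 mm clear between them, flared at their tops, 146 mm above the worktop, and a coil spring carrying a round platform. Origin: centre of its underside; z up, on its axis
- platform_top (a point): centre of the platform's upper face, on which the lowest tumbler's rim rests (a low boss 60 mm across stands 5 mm above it, inside that tumbler's mouth)
- platform (a joint): how far the platform has sunk (m): 0 at the top of its travel, its upper face 160 mm above the worktop; 0.120 at the bottom stop. Damped spring of 58 N/m: each 200 g tumbler sinks it by about 34 mm (more or less with its weight, 170 to 224 g) within about half a second; it starts about 34 mm down under the one tumbler
- jigger: steel double jigger 43 mm across, 70 mm high, a bystander; origin under its centre
- polish_tin: round tin 67 mm across, 44 mm high, a bystander; origin under its centre
- shot_glass: small thick glass 48 mm across, 61 mm high, standing mouth up, a bystander; origin under its centre

How it is judged:
On the way:
1. a first tumbler from the rack is seated mouth down on the stack and the platform has sunk under it (value of joint platform above 0.05 m and ((z of tumbler_a in the frame of platform_top between 0.036 and 0.048 m and horizontal distance between tumbler_a and platform_top below 0.012 m and angle between tumbler_a's own z axis and vertical below 0.1 rad) or (z of tumbler_b in the frame of platform_top between 0.036 and 0.048 m and horizontal distance between tumbler_b and platform_top below 0.012 m and angle between tumbler_b's own z axis and vertical below 0.1 rad))), for 0.2 s.
At the end, for the whole second after the job is handed in: both rack tumblers nested mouth down on the one in the dispenser, either order: rims 42 and 84 mm above the platform (6 mm either way), 12 mm of its axis, upright to 0.1 rad, at rest; lowest still seated; platform over 80 mm down; straight tumbler on the rack, within 20 mm of its place ((((z of tumbler_a in the frame of platform_top between 0.036 and 0.048 m and horizontal distance between tumbler_a and platform_top below 0.012 m and angle between tumbler_a's own z axis and vertical below 0.1 rad) and (z of tumbler_b in the frame of platform_top between 0.078 and 0.09 m and horizontal distance between tumbler_b and platform_top below 0.012 m and angle between tumbler_b's own z axis and vertical below 0.1 rad)) or ((z of tumbler_b in the frame of platform_top between 0.036 and 0.048 m and horizontal distance between tumbler_b and platform_top below 0.012 m and angle between tumbler_b's own z axis and vertical below 0.1 rad) and (z of tumbler_a in the frame of platform_top between 0.078 and 0.09 m and horizontal distance between tumbler_a and platform_top below 0.012 m and angle between tumbler_a's own z axis and vertical below 0.1 rad))) and z of stacked_tumbler in the frame of platform_top below 0.006 m and horizontal distance between stacked_tumbler and platform_top below 0.008 m and value of joint platform above 0.08 m and linear speed of each of tumbler_a, tumbler_b below 0.02 m/s and distance of straight_tumbler from where it was at the start of the episode below 0.02 m and angle between straight_tumbler's own z axis and vertical below 0.65 rad); the robot touches nothing.
It fails at once if the stack is slammed or pressed down: more than 20 N between a tumbler and the one below (contact force between any of tumbler_a, tumbler_b and stacked_tumbler above 20 N or contact force between tumbler_a and tumbler_b above 20 N).
It fails at once if the straight-sided tumbler is shifted by more than 30 mm (distance of straight_tumbler from where it was at the start of the episode above 0.03 m).
It fails at once if a bystander is shifted by more than 30 mm (distance of any of jigger, polish_tin, shot_glass from where it was at the start of the episode above 0.03 m).
It also fails if it takes over 72 s, if anything falls off the work surface, if the arm or the gripper's body presses on something with over 40 N, if the wrist force passes 120 N, or if a joint passes its speed limit or range.

ROBOT

A 6-joint arm with a two-finger parallel gripper is mounted at the origin on a cart in front of the work surface, level with it; the furniture and walls round the work are solid. World frame = base frame: x ahead of the robot, y to its left, z up, the work surface at z = 0. Lengths are in m, angles in rad, forces in N, time in s.
With the tool pointing down it reaches from about 0.35 to 0.975 m from the base axis. Payload 7.1 kg.
Tool frame: the origin (TCP) lies midway between the tips of the shut fingers; the grasp point (between the pads) lies grasp_offset behind it (grasp_offset is the distance from the TCP to the grasp point, in m); z points along the fingers, y is the line along which they close (so a half turn about z gives the same grasp; the last joint's range is limited). The gripper opens to 88 mm and grips with 3 to 60 N. Pads are 20 mm wide; open, the fingers measure 115 mm over their backs; the gripper's body (75 mm by 178 mm) begins 61 mm behind the grasp point.
Start: joints at [1.149, 0.423, 1.63, -0, 1.089, -0.019], TCP at [0.245, 0.575, 0.192] pointing down, gripper open.
Joint ranges: [-3, 3], [-0.9, 2.11], [0.09, 2.58], [-1.31, 4.45], [0.11, 2.69], [-2.54, 2.54]. Speed limits (rad/s): [2.39, 2.39, 3.01, 3.14, 3.14, 3.14].

INTERFACE

Orientations are given as a unit quaternion [w, x, y, z].
In Python, from plant import * gives the robot as it stands.
- The arm moves only by the tool servo_tool, never from a script. Its argument "moves" is a list that holds one entry, the list of rows, each a list of 7 numbers: the turn, a rotation vector about the world's x, y, z in degrees, then the shift along the world's x, y, z in cm, then the finger opening in cm, from 0 to 8.78. A call has exactly 5 rows; each row is the pose to reach, as a shift and turn from the pose commanded when the call began; what a row does not reach only later rows make up. A row lasts 1/12 s, in which the tool goes at most 41.7 mm and 7.16 degrees, less where a joint would pass 70% of its speed; a pose out of reach is approached as far as the arm can. A call with a gripper value outside its range is refused whole. The fingers move at their own pace and stop on an object; the grip force is fixed at half the most. Time passes only in rows, so rows that repeat a pose let the fingers close, or fill a call up. It gives the time, the measured TCP pose, the force, the opening and the grip force at its end, in the units of the state.
- read_state(): the state, without advancing time (a new reading comes with each control period).
- grab_frame(name): name is "scene" or "top" or "wrist"; returns a dict with "color" (400x640x3 uint8, blue, green, red), "depth" (400x640 float32, m along the optical axis (not along the pixel's ray), 0 where there is no reading), "fovy" (degrees; the focal length in pixels is half the picture's height over the tangent of half this angle, whatever the lens; pixels are square), "cx", "cy" (the principal point, pixels), "dist" ([k1, k2, p1, p2, k3] as OpenCV has them; the pictures are not rectified), "xyz" and "rotation" of the camera in the world. Camera axes: x right, y down, z forward; pixel columns grow to the right and rows downward; lengths in m; the calibration is good to about 2 mm. A picture is of the moment at which its call begins.
- close_job(): hands the job in; it is judged then, once.
The state is a dict: "time": time; "q": joint angles; "joint_vel": joint speeds; "joint_efforts": joint torques, N m; "eef_pos": TCP position; "orientation": TCP orientation; "wrist_force": force on the tool from outside, world axes, zero at the start; "moment": the same for the moment, N m; "opening": finger opening in m; "grasp_force": force on a finger pad.
Only numpy, scipy, OpenCV 4.12 (cv2) and the standard library are available. Lean on these libraries where they do the work, as an engineer would, in place of code of your own. Each camera call takes 0.05 s, during which the arm holds its last target. There are 200 camera calls.

## Working session

There is one attempt and no reset: what is moved stays moved. The work goes in short steps, Python scripts to look and compute and a tool call to move; the robot and the scene stay as the last step left them, time stands still between calls to the robot, and variables do not carry over. Pictures are saved under pics/ and viewed, at most 10 in all, crops included, and the job is handed in when it is done.

Besides the shell and the picture viewer there is one more tool, called after "Call:" by a JSON object that holds its "op" and its "data", one argument or row to a line. servo_tool: Moves the arm, as the interface text tells. Its arguments: {"type":"object","properties":{"moves":{"type":"array","items":{"type":"array","items":{"type":"array","items":{"type":"number"}}}}},"required":["moves"]}

```bash
mkdir -p pics; ls; cat > h.py <<'E'
from plant import *
import numpy as np, cv2, pickle
def K(f):
    F=200/np.tan(np.radians(f["fovy"])/2); return np.array([[F,0,f["cx"]],[0,F,f["cy"]],[0,0,1.]])
def ray(f,uv):
    p=cv2.undistortPoints(np.array(uv,float).reshape(-1,1,2),K(f),np.array(f["dist"],float)).reshape(-1,2)
    return np.c_[p,np.ones(len(p))]
def pts(f,uv):
    uv=np.array(uv).reshape(-1,2); d=f["depth"][uv[:,1].astype(int),uv[:,0].astype(int)]
    return (ray(f,uv)*d[:,None])@np.array(f["rotation"]).T+np.array(f["xyz"]),d
def cloud(f):
    v,u=np.mgrid[0:400,0:640]; p,d=pts(f,np.c_[u.ravel(),v.ravel()]); return p.reshape(400,640,3),d.reshape(400,640)
E
python3 - <<'E'
from h import *
fs={}
for n in("scene","top"):
    f=grab_frame(n); fs[n]=f; print(n,f["fovy"],f["cx"],f["cy"],f["dist"],f["xyz"],np.round(f["rotation"],3).tolist(),(f["depth"]>0).mean())
pickle.dump(fs,open("f0.pkl","wb"))
cv2.imwrite("pics/a.png",np.vstack([cv2.resize(fs[n]["color"],(480,300)) for n in fs]))
print(read_state())
E
```

```text
pics
scene 52.73029133757093 330.7494640965784 199.7535819976981 [-0.05872051  0.          0.          0.          0.        ] [-0.17872898 -0.63901911  0.7279385 ] [-0.431, 0.799, -0.37, 0.197] 0.9961328125
top 55.945525438962804 319.81773296830005 196.11913150311318 [-0.05844799  0.          0.          0.          0.        ] [ 0.39799603 -0.03145448  1.30785609] [-0.022, 0.713, -0.7, 0.038] 0.99602734375
{'time': 0.1, 'q': array([ 1.14899124e+00,  4.23764632e-01,  1.63061496e+00,  2.61632463e-05,
        1.08861001e+00, -1.89971239e-02]), 'joint_vel': array([ 1.39503840e-05, -2.91634267e-03, -2.06148752e-03, -1.50799302e-04,
       -7.31227837e-04, -8.85481046e-04]), 'joint_efforts': array([ 1.85474014e-04, -5.45614743e+01, -2.74323785e+01,  6.44918089e-02,
        1.87980506e-02, -6.81301799e-05]), 'eef_pos': array([0.24474265, 0.57448609, 0.19097879]), 'orientation': array([-1.64006208e-04,  2.00051032e-01,  9.79785230e-01, -6.79042656e-04]), 'wrist_force': array([-0.27355142, -0.21863349,  0.17035259]), 'moment': array([-0.0103324 , -0.04389249, -0.00816615]), 'grasp_force': 0.0, 'opening': 0.08736745933020015}
```

View pics/a.png

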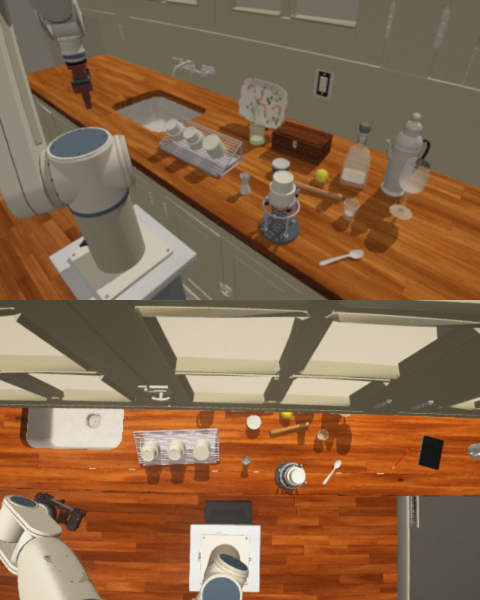

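The scene camera (top half) shows the rack at about (200,148) and the dispenser at (280,215). The top camera (bottom half) shows the three rack tumblers at (149,451), (176,450) and (202,449), and the dispenser at (291,475). Next I'll crop in and measure the point clouds.

```bash
python3 - <<'E'
from h import *
fs=pickle.load(open("f0.pkl","rb"))
s=fs["scene"]["color"]; t=fs["top"]["color"]
a=cv2.resize(s[140:330,200:500],(780,494)); b=cv2.resize(t[140:260,170:470],None,fx=2.6,fy=2.6)
cv2.imwrite("pics/b.png",a); cv2.imwrite("pics/c.png",b)
for n in fs:
    f=fs[n]; P,d=cloud(f)
    hsv=cv2.cvtColor(f["color"],cv2.COLOR_BGR2HSV)
    m=(hsv[...,1]<60)&(hsv[...,2]>120)&(d>0)&(P[...,2]>0.03)&(P[...,2]<.4)&(P[...,0]>.2)&(P[...,0]<1.1)&(abs(P[...,1])<.6)
    m=cv2.morphologyEx(m.astype(np.uint8),cv2.MORPH_OPEN,np.ones((3,3)))
    k,l,st,c=cv2.connectedComponentsWithStats(m)
    for i in range(1,k):
        if st[i,4]>40:
            q=P[l==i]; print(n,c[i].round(),st[i],np.median(q,0).round(3),q.min(0).round(3),q.max(0).round(3))
E
```

```text
Traceback (most recent call last):
  File "h.py", line 12, in cloud
    v,u=np.mgrid[0:400,0:640]; p,d=pts(f,np.c_[u.ravel(),v.ravel()]); return p.reshape(400,640,3),d.reshape(400,640)
                                   ~~~^^^^^^^^^^^^^^^^^^^^^^^^^^^^^^
  File "h.py", line 10, in pts
    return (ray(f,uv)*d[:,None])@np.array(f["rotation"]).T+np.array(f["xyz"]),d
           ~~~~~~~~~~~~~~~~~~~~~^~~~~~~~~~~~~~~~~~~~~~~~~~
ValueError: matmul: Input operand 1 has a mismatch in its core dimension 0, with gufunc signature (n?,k),(k,m?)->(n?,m?) (size 4 is different from 3)
```

View pics/b.png

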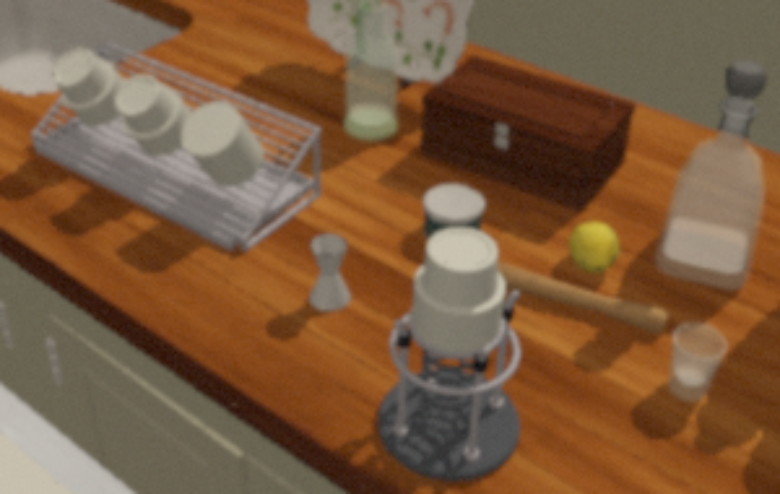

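View pics/c.png

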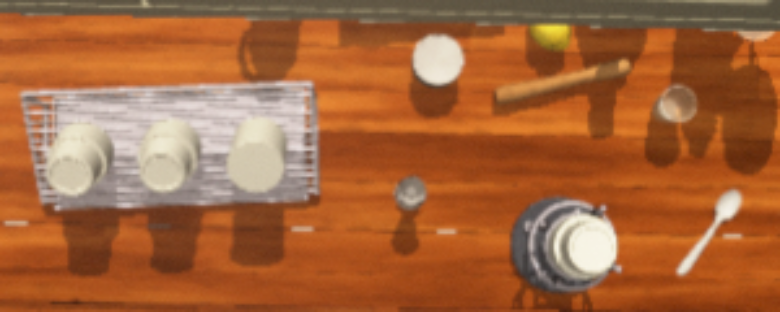

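The scene crop has the stepped tumblers at left (85,85) and middle (150,115), with the straight one at right (222,140). The dispenser carries the stacked tumbler with a ring round it. The jigger stands between rack and dispenser. The rotation turns out to be a quaternion, so I'll fix that.

```bash
sed -i 's/np.array(f\["rotation"\])/RM(f["rotation"])/' h.py; cat >> h.py <<'E'
from scipy.spatial.transform import Rotation as R
def RM(q): return R.from_quat(np.roll(q,-1)).as_matrix()
E
cat > m.py <<'E'
from h import *
fs=pickle.load(open("f0.pkl","rb"))
for n in fs:
    f=fs[n]; P,d=cloud(f)
    hsv=cv2.cvtColor(f["color"],cv2.COLOR_BGR2HSV)
    m=(hsv[...,1]<60)&(hsv[...,2]>120)&(d>0)&(P[...,2]>0.03)&(P[...,2]<.4)&(P[...,0]>.2)&(P[...,0]<1.1)&(abs(P[...,1])<.6)
    m=cv2.morphologyEx(m.astype(np.uint8),cv2.MORPH_OPEN,np.ones((3,3)))
    k,l,st,c=cv2.connectedComponentsWithStats(m)
    for i in range(1,k):
        if st[i,4]>40:
            q=P[l==i]; print(n,c[i].round(),st[i],np.median(q,0).round(3),q.min(0).round(3),q.max(0).round(3))
    for u,v in ([(226,200),(170,168)] if n=="scene" else [(230,200)]): print(P[v,u])
E
python3 m.py
```

```text
scene [430. 110.] [426 103   9  17  93] [ 1.016 -0.055  0.237] [ 1.007 -0.07   0.202] [ 1.023 -0.042  0.262]
scene [349. 138.] [ 319  104   64   67 2555] [0.872 0.146 0.129] [0.705 0.014 0.03 ] [1.025 0.394 0.225]
scene [556. 154.] [551 150  10   8  68] [ 0.792 -0.498  0.306] [ 0.784 -0.51   0.216] [ 1.022 -0.459  0.312]
scene [260. 181.] [ 221  158   80   47 1287] [0.47  0.195 0.116] [0.433 0.071 0.043] [0.558 0.402 0.142]
scene [552. 167.] [541 161  22  13 224] [ 0.784 -0.502  0.275] [ 0.769 -0.524  0.157] [ 1.025 -0.476  0.287]
scene [546. 187.] [531 176  33  21 464] [ 0.77  -0.507  0.226] [ 0.753 -0.54   0.097] [ 1.023 -0.464  0.243]
scene [342. 183.] [336 181  13   5  61] [0.71  0.073 0.04 ] [0.701 0.06  0.03 ] [0.73  0.094 0.05 ]
scene [541. 200.] [535 198  13   5  45] [ 0.759 -0.505  0.196] [ 0.753 -0.519  0.19 ] [ 0.765 -0.491  0.201]
scene [374. 218.] [363 211  23  14 259] [ 0.618 -0.122  0.043] [ 0.586 -0.154  0.037] [ 0.655 -0.087  0.047]
scene [542. 230.] [531 210  24  45 535] [ 0.674 -0.539  0.168] [ 0.661 -0.555  0.066] [ 0.768 -0.512  0.201]
scene [376. 250.] [ 360  22
[... 448 characters left out ...]

[ 4.33539679e-01  6.82432924e-01 -2.22064256e-04]
top [338. 163.] [329 154  19  19 280] [ 0.619 -0.119  0.044] [ 0.587 -0.15   0.036] [ 0.65  -0.088  0.053]
top [234. 199.] [223 185  24  30 539] [0.482 0.213 0.117] [0.437 0.184 0.03 ] [0.534 0.266 0.142]
top [200. 201.] [188 186  26  29 551] [0.477 0.323 0.115] [0.434 0.293 0.034] [0.528 0.38  0.143]
top [268. 200.] [257 186  23  28 544] [0.482 0.106 0.117] [0.442 0.073 0.03 ] [0.532 0.152 0.14 ]
top [328. 214.] [323 209  10  10  78] [ 0.445 -0.087  0.053] [ 0.43  -0.1    0.035] [ 0.46  -0.07   0.071]
top [393. 234.] [379 222  28  25 553] [ 0.383 -0.275  0.202] [ 0.344 -0.334  0.036] [ 0.421 -0.245  0.212]
[0.47897468 0.22169403 0.13949311]
```

```bash
python3 - <<'E'
from h import *
import plant; print([k for k in dir(plant) if k[0]!='_'])
s=read_state(); f=grab_frame("wrist"); Rt=RM(s["orientation"])
print(globals().get("grasp_offset"),f["fovy"],f["dist"])
print("cam in tool",Rt.T@(np.array(f["xyz"])-s["eef_pos"]),"\n",(Rt.T@RM(f["rotation"])).round(3))
# rough foot faces from top camera
fs=pickle.load(open("f0.pkl","rb")); f=fs["top"]; P,d=cloud(f)
sat=cv2.cvtColor(f["color"],cv2.COLOR_BGR2HSV)
for (u0,v0,w,h) in [(188,186,26,29),(223,185,24,30),(257,186,23,28)]:
    q=P[v0:v0+h,u0:u0+w].reshape(-1,3); best=0
    rng=np.random.default_rng(0)
    for _ in range(2000):
        a,b,c=q[rng.choice(len(q),3,replace=False)]; n=np.cross(b-a,c-a); l=np.linalg.norm(n)
        if l<1e-4: continue
        n=n/l*np.sign(n[2]); 
        if n@[-.5,0,.866]<.95: continue
        i=abs((q-a)@n)<.002
        if i.sum()>best: best=i.sum(); bi=i; 
    g=q[bi]; g=g[np.linalg.norm(g-np.median(g,0),axis=1)<.04]; c=g.mean(0); n=np.linalg.svd(g-c)[2][2]; n*=np.sign(n[2]); print(best,c.round(4),n.round(3))
E
```

```text
['MotionError', 'close_job', 'grab_frame', 'grasp_offset', 'read_state']
0.0187 65.26442500368209 [-0.01823314  0.          0.          0.          0.        ]
cam in tool [ 7.61754713e-02 -2.40761490e-05 -1.93740247e-01] 
 [[ 0.    -0.96  -0.282]
 [ 1.     0.     0.   ]
 [ 0.    -0.282  0.96 ]]
158 [0.4582 0.3292 0.1266] [-0.557 -0.002  0.83 ]
144 [0.4604 0.2164 0.1262] [-0.516 -0.026  0.856]
224 [0.4705 0.1069 0.1213] [-0.484 -0.025  0.875]
```

Call:
{"op": "servo_tool", "data": {
  "moves": [
    [[0,0,5,1.5,-3,2,8.7],[0,0,10,3,-6.5,3,8.7],[0,0,15,5,-10,4,8.7],[0,0,20,6.5,-13,4,8.7],[0,0,23,8,-16,4,8.7]]
  ]
}}

```text
time: 0.57
eef_pos: [0.3256, 0.4136, 0.2322]
orientation: [0.0, -0.002, 1.0, 0.0]
wrist_force: [0.5, 0.9, 0.1]
opening: 0.087
grasp_force: 0.0
```

Call:
{"op": "servo_tool", "data": {
  "moves": [
    [[0,-6,0,1.5,-3.5,0,8.7],[0,-12,0,3,-7,0,8.7],[0,-18,0,4.5,-10,0,8.7],[0,-24,0,6,-13,0,8.7],[0,-30,0,7.5,-15.5,0,8.7]]
  ]
}}

```text
time: 0.98
eef_pos: [0.4001, 0.2585, 0.2323]
orientation: [0.261, 0.0, 0.965, 0.001]
wrist_force: [1.0, -0.7, 0.3]
opening: 0.0874
grasp_force: 0.0
```

Call:
{"op": "servo_tool", "data": {
  "moves": [
    [[0,0,0,0,0,0,8.7],[0,0,0,0,0,0,8.7],[0,0,0,0,0,0,8.7],[0,0,0,0,0,0,8.7],[0,0,0,0,0,0,8.7]]
  ]
}}

```text
time: 1.4
eef_pos: [0.4007, 0.2614, 0.2323]
orientation: [0.259, 0.001, 0.966, 0.001]
wrist_force: [0.3, -0.1, -0.0]
opening: 0.0867
grasp_force: 0.0
```

```bash
cat > grab.py <<'E'
from h import *
import sys
f=grab_frame("wrist"); s=read_state(); f["s"]=s; n=sys.argv[1]
pickle.dump(f,open(n+".pkl","wb")); cv2.imwrite("pics/"+n+".png",f["color"])
E
cat > feet.py <<'E'
# plane fit of the foot faces in a wrist frame
from h import *
import sys
def feet(n,guess):
    f=pickle.load(open(n+".pkl","rb")); P,d=cloud(f); out=[]
    rng=np.random.default_rng(0)
    for g0 in guess:
        q=P[(d>0)&(np.linalg.norm(P-g0,axis=2)<.04)]; best=0
        for _ in range(1500):
            a,b,c=q[rng.choice(len(q),3,replace=False)]; m=np.cross(b-a,c-a); l=np.linalg.norm(m)
            if l<2e-4: continue
            m=m/l*np.sign(m[2])
            if m@[-.5,0,.866]<.96: continue
            i=abs((q-a)@m)<.0015
            if i.sum()>best: best=i.sum(); bi=i
        g=q[bi]; c=g.mean(0); V=np.linalg.svd(g-c,full_matrices=False)[2]; m=V[2]*np.sign(V[2][2])
        uv=((g-c)@V[:2].T); (x,y),r=cv2.minEnclosingCircle((uv*1e3).astype(np.float32))
        cc=c+(x*V[0]+y*V[1])/1e3
        print(n,best,"mean",c.round(4),"circ",cc.round(4),"r",round(r,1),"n",m.round(3)); out.append((c,m))
    return out
if __name__=="__main__":
    for n in sys.argv[1:]: feet(n,np.array([[.458,.329,.127],[.460,.216,.127],[.4705,.107,.122]]))
E
python3 grab.py w1; python3 feet.py w1
```

```text
w1 2031 mean [0.4557 0.3286 0.1247] circ [0.4561 0.3288 0.1249] r 28.3 n [-0.5   -0.024  0.866]
w1 1969 mean [0.4616 0.2169 0.1246] circ [0.462  0.2169 0.1248] r 28.3 n [-0.497 -0.023  0.868]
w1 3035 mean [0.4702 0.1064 0.1203] circ [0.4707 0.1059 0.1205] r 35.6 n [-0.496 -0.024  0.868]
```

View pics/w1.png

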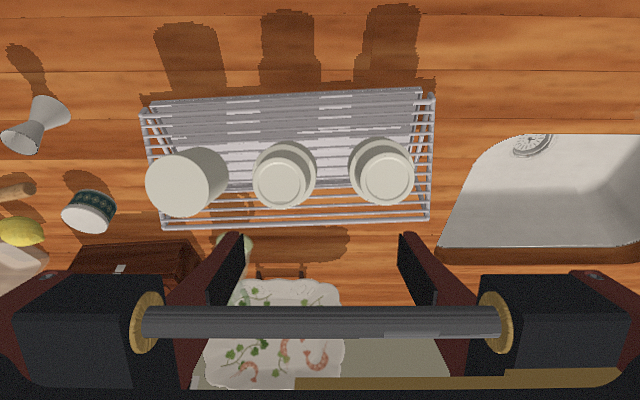

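The wrist view has the straight tumbler at (187,180), tumbler B at (284,175) and tumbler A at (385,172), with the jigger at far left. The rack is yawed about +3°. I'll move to the pre-grasp above A and look again for the second view.

Call:
{"op": "servo_tool", "data": {
  "moves": [
    [[0,0,1,1,2,-1,8.7],[0,0,2,2,4,-3,8.7],[0,0,3,3,6,-5,8.7],[0,0,3,4,6.65,-7.2,8.7],[0,0,3,4,6.65,-8.2,8.7]]
  ]
}}

```text
time: 1.87
eef_pos: [0.4411, 0.3285, 0.1476]
orientation: [0.258, -0.025, 0.966, 0.007]
wrist_force: [-0.2, -0.3, 0.3]
opening: 0.087
grasp_force: 0.0
```

Call:
{"op": "servo_tool", "data": {
  "moves": [
    [[0,0,0,0,0,0,8.7],[0,0,0,0,0,0,8.7],[0,0,0,0,0,0,8.7],[0,0,0,0,0,0,8.7],[0,0,0,0,0,0,8.7]]
  ]
}}

```text
time: 2.28
eef_pos: [0.4402, 0.3268, 0.1508]
orientation: [0.259, -0.024, 0.965, 0.008]
wrist_force: [0.5, -0.5, 0.2]
opening: 0.0868
grasp_force: 0.0
```

```bash
python3 grab.py w2; cat > t.py <<'E'
from h import *
from feet import feet
G=np.array([[.458,.329,.127],[.460,.216,.127]])
fits={n:feet(n,G) for n in("w1","w2")}
# triangulate the foot centres: project rays of the foot-mask centroids
def proj(f,X):
    Rm=RM(f["rotation"]); r=R.from_matrix(Rm.T).as_rotvec(); return cv2.projectPoints(np.array(X).reshape(-1,1,3),r,-Rm.T@np.array(f["xyz"]),K(f),np.array(f["dist"],float))[0].reshape(-1,2)
F={n:pickle.load(open(n+".pkl","rb")) for n in("w1","w2")}
for k in range(2):
    A=[];b=[]
    for n,f in F.items():
        c=fits[n][k][0]; uv=proj(f,[c]); d=RM(f["rotation"])@ray(f,uv)[0]; d/=np.linalg.norm(d); M=np.eye(3)-np.outer(d,d); A.append(M); b.append(M@f["xyz"]); print(n,k,uv.round(1))
    print("tri",np.linalg.lstsq(np.vstack(A),np.hstack(b),rcond=None)[0].round(4))
s=read_state(); T=RM(s["orientation"]); print(s["eef_pos"].round(4),"toolz",T[:,2].round(4),"tooly",T[:,1].round(4))
c,n=fits["w2"][0]; d=c-s["eef_pos"]; print("A foot in tool",(T.T@d).round(4))
E
python3 t.py
```

```text
w1 2031 mean [0.4557 0.3286 0.1247] circ [0.4561 0.3288 0.1249] r 28.3 n [-0.5   -0.024  0.866]
w1 1969 mean [0.4616 0.2169 0.1246] circ [0.462  0.2169 0.1248] r 28.3 n [-0.497 -0.023  0.868]
w2 3704 mean [0.4554 0.3285 0.1246] circ [0.4562 0.3289 0.125 ] r 28.3 n [-0.498 -0.022  0.867]
w2 3709 mean [0.4619 0.2175 0.1248] circ [0.4624 0.2177 0.1251] r 28.8 n [-0.503 -0.024  0.864]
w1 0 [[386.5 178.1]]
w2 0 [[322.6 212.3]]
tri [0.4558 0.3286 0.1244]
w1 1 [[278.3 182.5]]
w2 1 [[176.  213.4]]
tri [0.4628 0.2168 0.1237]
[0.4402 0.3268 0.1508] toolz [ 0.5004  0.0273 -0.8654] tooly [-0.0511  0.9987  0.002 ]
A foot in tool [-0.0001  0.0009  0.0303]
```

View pics/w2.png

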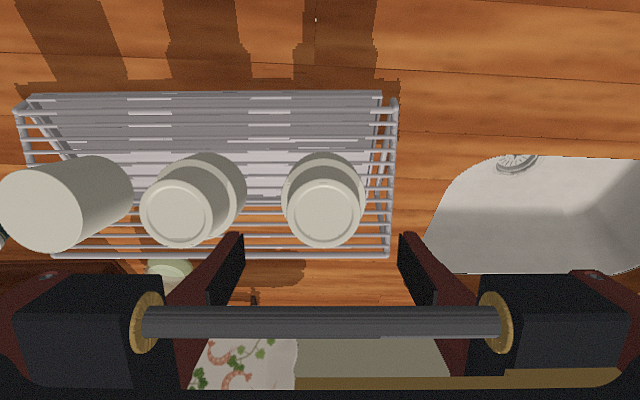

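In view 2, tumbler A's foot is at (323,212), centred under the fingers, and the triangulation agrees within 1 mm. I'll go in along its axis and close the fingers.

Call:
{"op": "servo_tool", "data": {
  "moves": [
    [[0,0,0,1.0,0.1,-1.7,8.7],[0,0,0,1.9,0.2,-3.3,8.7],[0,0,0,2.6,0.25,-4.5,8.7],[0,0,0,3.1,0.25,-5.35,8.7],[0,0,0,3.1,0.25,-5.35,8.7]]
  ]
}}

```text
time: 2.75
eef_pos: [0.4712, 0.3285, 0.0952]
orientation: [0.258, -0.024, 0.966, 0.006]
wrist_force: [-0.3, 0.4, 0.8]
opening: 0.087
grasp_force: 0.0
```

Call:
{"op": "servo_tool", "data": {
  "moves": [
    [[0,0,0,0,0,0,8.7],[0,0,0,0,0,0,5],[0,0,0,0,0,0,5],[0,0,0,0,0,0,5],[0,0,0,0,0,0,5]]
  ]
}}

```text
time: 3.17
eef_pos: [0.471, 0.3292, 0.0968]
orientation: [0.259, -0.025, 0.966, 0.007]
wrist_force: [-0.1, -1.0, 0.2]
opening: 0.0636
grasp_force: 0.0
```

Call:
{"op": "servo_tool", "data": {
  "moves": [
    [[0,0,0,0,0,0,5],[0,0,0,0,0,0,5],[0,0,0,0,0,0,5],[0,0,0,0,0,0,5],[0,0,0,0,0,0,5]]
  ]
}}

```text
time: 3.58
eef_pos: [0.4709, 0.3295, 0.0965]
orientation: [0.259, -0.025, 0.966, 0.007]
wrist_force: [-4.0, 1.4, 5.4]
opening: 0.0539
grasp_force: 30.2
```

```bash
python3 grab.py w3; python3 - <<'E'
from h import *
from feet import feet
c,n=feet("w3",np.array([[.456,.3287,.125]]))[0]
s=read_state(); T=RM(s["orientation"]); print((T.T@(c-s["eef_pos"])).round(4),(T.T@n).round(3),s["opening"],s["grasp_force"],s["wrist_force"])
im=cv2.imread("pics/w3.png"); cv2.imwrite("pics/w3c.png",cv2.resize(im[160:400,150:490],None,fx=2,fy=2))
E
```

```text
w3 6463 mean [0.4555 0.3279 0.1245] circ [0.4495 0.3274 0.1211] r 36.0 n [-0.501 -0.027  0.865]
[-0.0006 -0.0008 -0.0321] [ 0.001 -0.    -1.   ] 0.05430868287520191 30.187996365129948 [-4.04417739  2.31564307  5.37707454]
```

View pics/w3c.png

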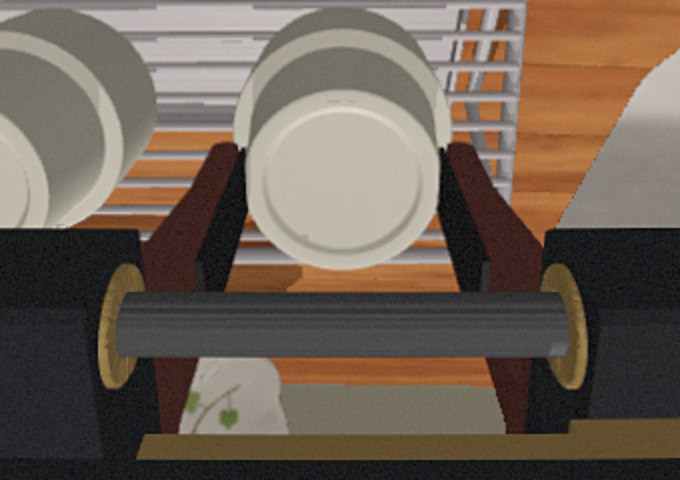

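The grip is good: A's foot sits 32 mm behind the TCP and its axis is aligned with the tool. I'll lift along the axis, then right it and carry it.

Call:
{"op": "servo_tool", "data": {
  "moves": [
    [[0,0,0,-0.5,0,0.87,5],[0,0,0,-1.25,-0.05,2.17,5],[0,0,0,-2,-0.1,3.46,5],[0,0,0,-3,-0.15,5.2,5],[0,0,0,-4,-0.2,6.93,5]]
  ]
}}

```text
time: 4.05
eef_pos: [0.43, 0.3257, 0.165]
orientation: [0.258, -0.024, 0.966, 0.006]
wrist_force: [0.2, -1.2, -1.8]
opening: 0.0541
grasp_force: 29.8
```

Call:
{"op": "servo_tool", "data": {
  "moves": [
    [[0,0,0,-1,0,2,5],[0,0,0,-2,0,4.5,5],[-0.3,6,0,-2,0,7,5],[-0.6,12,0,-2,-1,9,5],[-0.9,18,0,-2,-3,11,5]]
  ]
}}

```text
time: 4.47
eef_pos: [0.4101, 0.301, 0.2687]
orientation: [0.134, -0.024, 0.991, 0.0]
wrist_force: [0.6, -1.1, -3.0]
opening: 0.0542
grasp_force: 29.8
```

Call:
{"op": "servo_tool", "data": {
  "moves": [
    [[-0.3,6,0,0,-3,1,5],[-0.6,12,0,0,-6.5,2,5],[-0.6,12,0,0,-10.5,2,5],[-0.6,12,0,0,-14.5,2,5],[-0.6,12,0,0,-18,2,5]]
  ]
}}

```text
time: 4.88
eef_pos: [0.4113, 0.1175, 0.2881]
orientation: [0.032, -0.022, 0.999, -0.004]
wrist_force: [0.8, 0.3, -2.3]
opening: 0.0538
grasp_force: 29.8
```

Call:
{"op": "servo_tool", "data": {
  "moves": [
    [[0,0,0,0,-4,0,5],[0,0,0,0,-8,0,5],[0,0,0,0,-12,0,5],[0,0,0,0,-15,0,5],[0,0,0,0,-17,0,5]]
  ]
}}

```text
time: 5.3
eef_pos: [0.4109, -0.0526, 0.2881]
orientation: [0.032, -0.022, 0.999, -0.004]
wrist_force: [1.1, 0.1, -2.3]
opening: 0.0536
grasp_force: 29.8
```

Call:
{"op": "servo_tool", "data": {
  "moves": [
    [[0,0,0,0,0,0,5],[0,0,0,0,0,0,5],[0,0,0,0,0,0,5],[0,0,0,0,0,0,5],[0,0,0,0,0,0,5]]
  ]
}}

```text
time: 5.72
eef_pos: [0.412, -0.049, 0.2885]
orientation: [0.033, -0.024, 0.999, -0.003]
wrist_force: [-0.6, -0.4, -2.3]
opening: 0.0541
grasp_force: 29.8
```

```bash
python3 grab.py w4; cat > stack.py <<'E'
from h import *
import sys
# stack top: horizontal plane in cloud near dispenser
def stack(f,lo,hi,n):
    P,d=cloud(f)
    hsv=cv2.cvtColor(f["color"],cv2.COLOR_BGR2HSV)
    m=(d>0)&(hsv[...,1]<90)&(P[...,2]>lo)&(P[...,2]<hi)&(np.hypot(P[...,0]-.38,P[...,1]+.285)<.06)
    if m.sum()<30: print(n,"few",m.sum()); return
    z=np.median(P[m][:,2]); m&=abs(P[...,2]-z)<.004
    g=P[m]; (x,y),r=cv2.minEnclosingCircle((g[:,:2]*1e3).astype(np.float32))
    print(n,m.sum(),"mean",g.mean(0).round(4),"circ",round(x/1e3,4),round(y/1e3,4),"r",round(r,1),"bbox",((g.min(0)+g.max(0))/2).round(4))
    # ellipse centre in picture cast onto plane z
    cs=max(cv2.findContours(m.astype(np.uint8),0,1)[0],key=cv2.contourArea)
    c=cv2.fitEllipse(cs)[0]; dr=RM(f["rotation"])@ray(f,[c])[0]; o=np.array(f["xyz"])
    print("   ray",c,(o+dr*(z-o[2])/dr[2]).round(4)); return o,dr
if __name__=="__main__":
    z=float(sys.argv[1]); rs=[]
    for n in sys.argv[2:]:
        f=pickle.load(open("f0.pkl","rb"))[n] if n in("scene","top") else pickle.load(open(n+".pkl","rb"))
        r=stack(f,z-.015,z+.015,n)
        if r: rs.append(r)
    A=[];b=[]
    for o,d in rs: d=d/np.linalg.norm(d); M=np.eye(3)-np.outer(d,d); A.append(M); b.append(M@o)
    print("tri",np.linalg.lstsq(np.vstack(A),np.hstack(b),rcond=None)[0].round(4))
E
python3 stack.py .204 scene top w4
python3 - <<'E'
from h import *
s=read_state(); T=RM(s["orientation"]); print(s["eef_pos"].round(4),T.round(3).tolist())
n=-T[:,2]; print("turn to vertical deg",np.degrees(np.cross(n,[0,0,1])))
E
```

```text
scene 413 mean [ 0.3792 -0.2869  0.2056] circ 0.3808 -0.2847 r 29.8 bbox [ 0.3808 -0.2868  0.2051]
   ray (377.11602783203125, 236.40438842773438) [ 0.3796 -0.2868  0.2051]
top 260 mean [ 0.381  -0.2839  0.2061] circ 0.3805 -0.284 r 28.6 bbox [ 0.3805 -0.284   0.2059]
   ray (397.0650939941406, 234.7915496826172) [ 0.3811 -0.2842  0.206 ]
w4 3342 mean [ 0.3812 -0.2844  0.2064] circ 0.3821 -0.2857 r 29.9 bbox [ 0.382  -0.2859  0.2059]
   ray (57.22071838378906, 142.48941040039062) [ 0.3811 -0.2846  0.2061]
tri [ 0.3812 -0.2855  0.204 ]
[ 0.4121 -0.049   0.2886] [[-0.997, -0.047, 0.066], [-0.048, 0.999, -0.005], [-0.065, -0.008, -0.998]]
turn to vertical deg [ 0.28045866  3.75975021 -0.        ]
```

View pics/w4.png

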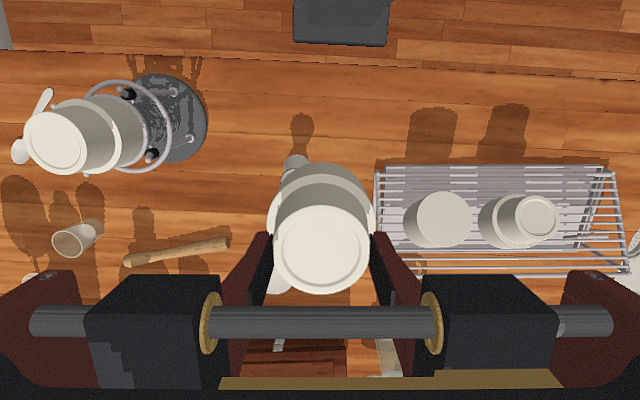

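The stack top is at (57,142) in view 4, at world (0.381,-0.285,0.206). The held tumbler A shows at (322,248), and the ring and rods are around (150,120). I'll level the tool and move over the stack.

Call:
{"op": "servo_tool", "data": {
  "moves": [
    [[0.1,1,0,-0.6,-4,0.3,5],[0.2,2,0,-1.2,-8,0.3,5],[0.3,3,0,-1.8,-12,0.3,5],[0.3,3.8,0,-2.5,-16,0.3,5],[0.3,3.8,0,-3.1,-20,0.3,5]]
  ]
}}

```text
time: 6.18
eef_pos: [0.3813, -0.2511, 0.2918]
orientation: [-0.0, -0.024, 1.0, 0.0]
wrist_force: [1.0, 0.8, -1.6]
opening: 0.0538
grasp_force: 29.8
```

Call:
{"op": "servo_tool", "data": {
  "moves": [
    [[0,0,0,0,-2,0,5],[0,0,0,0,-3.6,0,5],[0,0,0,0,-3.6,0,5],[0,0,0,0,-3.6,0,5],[0,0,0,0,-3.6,0,5]]
  ]
}}

```text
time: 6.6
eef_pos: [0.3813, -0.2847, 0.2915]
orientation: [-0.0, -0.023, 1.0, 0.0]
wrist_force: [0.5, -0.4, -0.7]
opening: 0.0542
grasp_force: 29.8
```

```bash
cat > held.py <<'E'
from h import *
import sys
f=grab_frame("wrist"); s=read_state(); T=RM(s["orientation"]); P,d=cloud(f)
Q=(P-s["eef_pos"])@T; m=(d>0)&(abs(Q[...,2]+.032)<.006)&(np.hypot(Q[...,0],Q[...,1])<.026)
g=P[m]
for _ in range(3):
    c=g.mean(0); n=np.linalg.svd(g-c,full_matrices=False)[2][2]; n*=np.sign(n[2]); g=g[abs((g-c)@n)<.0012]
hsv=cv2.cvtColor(f["color"],cv2.COLOR_BGR2HSV)
m2=((d>0)&(abs((P-c)@n)<.002)&(hsv[...,1]<60)&(hsv[...,2]>120)&(np.linalg.norm(P-c,axis=2)<.034)).astype(np.uint8)
m2=cv2.morphologyEx(m2,cv2.MORPH_OPEN,np.ones((3,3)))
e=cv2.fitEllipse(max(cv2.findContours(m2,0,1)[0],key=cv2.contourArea)); dr=RM(f["rotation"])@ray(f,[e[0]])[0]; o=np.array(f["xyz"])
cc=o+dr*((c-o)@n)/(dr@n); mouth=cc-.078*n
print("tcp",s["eef_pos"].round(4),"foot",cc.round(4),"n",n.round(4),"mouth",mouth.round(4),"toolz",T[:,2].round(4))
print("err mouth to stack, cm",((np.array([.3812,-.2848])-mouth[:2])*100).round(2),"tilt fix deg",np.degrees(np.cross(n,[0,0,1])).round(2))
E
python3 held.py
```

```text
tcp [ 0.3813 -0.2846  0.2916] foot [ 0.3799 -0.2848  0.324 ] n [ 0.0281 -0.0079  0.9996] mouth [ 0.3777 -0.2842  0.2461] toolz [-6.e-04  7.e-04 -1.e+00]
err mouth to stack, cm [ 0.35 -0.06] tilt fix deg [-0.45 -1.61  0.  ]
```

Call:
{"op": "servo_tool", "data": {
  "moves": [
    [[-0.4,-1.6,0,0.2,0,0,5],[-0.4,-1.6,0,0.22,0,-1,5],[-0.4,-1.6,0,0.22,0,-2.2,5],[-0.4,-1.6,0,0.22,0,-3.2,5],[-0.4,-1.6,0,0.22,0,-3.6,5]]
  ]
}}

```text
time: 7.07
eef_pos: [0.3827, -0.2845, 0.2538]
orientation: [0.013, -0.023, 1.0, -0.003]
wrist_force: [-0.2, 0.2, -2.3]
opening: 0.0542
grasp_force: 29.8
```

```bash
python3 held.py
```

```text
tcp [ 0.3826 -0.2846  0.2537] foot [ 0.3807 -0.2847  0.2863] n [7.1e-03 2.0e-04 1.0e+00] mouth [ 0.3801 -0.2847  0.2083] toolz [ 0.0249 -0.0047 -0.9997]
err mouth to stack, cm [ 0.11 -0.01] tilt fix deg [ 0.01 -0.41  0.  ]
```

Call:
{"op": "servo_tool", "data": {
  "moves": [
    [[0,-0.2,0,0.05,0,-0.6,5],[0,-0.4,0,0.05,0,-1.2,5],[0,-0.4,0,0.05,0,-1.8,5],[0,-0.4,0,0.05,0,-2.4,5],[0,-0.4,0,0.05,0,-2.9,5]]
  ]
}}

```text
time: 7.53
eef_pos: [0.3838, -0.2858, 0.2261]
orientation: [0.017, -0.023, 1.0, -0.004]
wrist_force: [-0.5, -0.7, -2.4]
opening: 0.0536
grasp_force: 29.8
```

Call:
{"op": "servo_tool", "data": {
  "moves": [
    [[0,0,0,0,0,-0.3,5],[0,0,0,0,0,-0.6,5],[0,0,0,0,0,-0.9,5],[0,0,0,0,0,-1.2,5],[0,0,0,0,0,-1.5,5]]
  ]
}}

```text
time: 7.95
eef_pos: [0.384, -0.286, 0.2116]
orientation: [0.017, -0.023, 1.0, -0.004]
wrist_force: [0.2, -0.1, -0.1]
opening: 0.0545
grasp_force: 29.8
```

```bash
python3 held.py; python3 -c "
from h import *
f=grab_frame('scene'); cv2.imwrite('pics/s5.png',cv2.resize(f['color'][190:310,320:440],None,fx=4,fy=4,interpolation=2)); print(read_state()['wrist_force'])"
```

```text
tcp [ 0.3837 -0.2857  0.211 ] foot [ 0.3815 -0.2856  0.2441] n [ 1.780e-02 -7.000e-04  9.998e-01] mouth [ 0.3801 -0.2855  0.1661] toolz [ 0.0341 -0.0066 -0.9994]
err mouth to stack, cm [0.11 0.07] tilt fix deg [-0.04 -1.02  0.  ]
[-0.49384368 -0.50476665 -2.40348738]
```

View pics/s5.png

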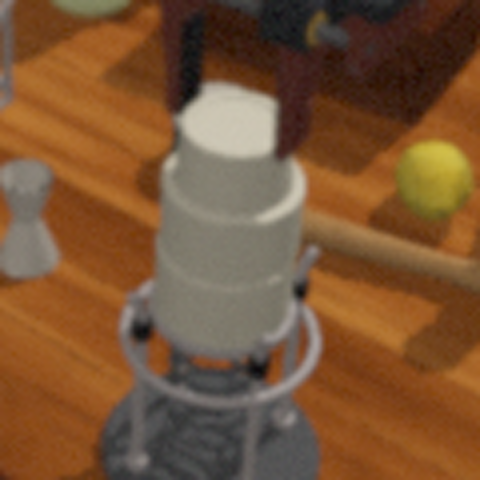

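The nested rim is flush on the shoulder at about (225,280) in the crop. I'll lower it a little further, release it and retreat straight up.

Call:
{"op": "servo_tool", "data": {
  "moves": [
    [[0,0,0,0,0,-0.25,5],[0,0,0,0,0,-0.5,5],[0,0,0,0,0,-0.8,5],[0,0,0,0,0,-1,5],[0,0,0,0,0,-1,5]]
  ]
}}

```text
time: 8.47
eef_pos: [0.3838, -0.2858, 0.2013]
orientation: [0.017, -0.023, 1.0, -0.004]
wrist_force: [0.2, -0.2, -1.6]
opening: 0.054
grasp_force: 29.9
```

Call:
{"op": "servo_tool", "data": {
  "moves": [
    [[0,0,0,0,0,0,8.7],[0,0,0,0,0,0,8.7],[0,0,0,0,0,0,8.7],[0,0,0,0,0,0,8.7],[0,0,0,0,0,0,8.7]]
  ]
}}

```text
time: 8.88
eef_pos: [0.3841, -0.2859, 0.2019]
orientation: [0.017, -0.023, 1.0, -0.004]
wrist_force: [0.9, -0.2, 0.1]
opening: 0.0833
grasp_force: 0.0
```

Call:
{"op": "servo_tool", "data": {
  "moves": [
    [[0,0,0,0,0,0,8.7],[0,0,0,0,0,1,8.7],[0,0,0,0,0,3,8.7],[0,0,0,0,0,6,8.7],[0,0,0,0,0,9.5,8.7]]
  ]
}}

```text
time: 9.3
eef_pos: [0.383, -0.2851, 0.2972]
orientation: [0.016, -0.023, 1.0, -0.003]
wrist_force: [0.4, -1.2, 0.2]
opening: 0.0868
grasp_force: 0.0
```

Call:
{"op": "servo_tool", "data": {
  "moves": [
    [[0,0,0,0.5,4,0,8.7],[0,0,0,1,8,0,8.7],[0,0,0,1.5,12,0,8.7],[0,0,0,2,16,0,8.7],[0,0,0,2.5,19,0,8.7]]
  ]
}}

```text
time: 9.72
eef_pos: [0.4086, -0.0936, 0.2977]
orientation: [0.018, -0.023, 1.0, -0.004]
wrist_force: [0.2, 0.2, 0.3]
opening: 0.0872
grasp_force: 0.0
```

Call:
{"op": "servo_tool", "data": {
  "moves": [
    [[0,0,0,0,0,0,8.7],[0,0,0,0,0,0,8.7],[0,0,0,0,0,0,8.7],[0,0,0,0,0,0,8.7],[0,0,0,0,0,0,8.7]]
  ]
}}

```text
time: 10.13
eef_pos: [0.4088, -0.0969, 0.2968]
orientation: [0.017, -0.022, 1.0, -0.004]
wrist_force: [0.8, -0.5, -0.6]
opening: 0.0873
grasp_force: 0.0
```

```bash
python3 grab.py w6; python3 - <<'E'
from h import *
fs={n:grab_frame(n) for n in("scene","top")}; pickle.dump(fs,open("f0.pkl","wb"))
s=read_state(); T=RM(s["orientation"]); print(s["eef_pos"].round(4),T.round(3).tolist())
E
python3 stack.py .212 scene top w6; python3 stack.py .178 w6
```

```text
[ 0.4088 -0.0967  0.2967] [[-0.998, -0.044, 0.034], [-0.044, 0.999, -0.007], [-0.034, -0.008, -0.999]]
scene 415 mean [ 0.381  -0.287   0.2162] circ 0.3828 -0.2863 r 29.1 bbox [ 0.3826 -0.2866  0.2157]
   ray (378.0060119628906, 231.9597625732422) [ 0.3815 -0.2869  0.2157]
top 272 mean [ 0.3831 -0.2845  0.2168] circ 0.3835 -0.2851 r 28.8 bbox [ 0.3836 -0.2843  0.2166]
   ray (398.0439758300781, 234.19125366210938) [ 0.383  -0.2846  0.2166]
w6 3267 mean [ 0.3831 -0.2852  0.2172] circ 0.3842 -0.286 r 29.1 bbox [ 0.3837 -0.286   0.2165]
   ray (110.6320571899414, 154.3965301513672) [ 0.3829 -0.2854  0.2169]
tri [ 0.383  -0.2859  0.2148]
w6 1081 mean [ 0.3763 -0.2679  0.1822] circ 0.3832 -0.2854 r 37.5 bbox [ 0.3838 -0.2804  0.1819]
   ray (130.7239532470703, 148.37826538085938) [ 0.3834 -0.2881  0.182 ]
tri [ 0.3744 -0.2586  0.2298]
```

A is seated: the platform is about 63 mm down and the stack axis is at (0.383,-0.285). Now for B.

Call:
{"op": "servo_tool", "data": {
  "moves": [
    [[0.1,-2.5,0,0,3.5,0,8.7],[0.3,-5,0,0,7,0,8.7],[0.4,-8,0,0,10.5,0,8.7],[0.6,-11,0,0,14,-1,8.7],[0.7,-14,0,0,17,-2,8.7]]
  ]
}}

```text
time: 10.7
eef_pos: [0.4094, 0.0754, 0.2774]
orientation: [0.141, -0.021, 0.99, 0.0]
wrist_force: [1.2, 0.2, 0.5]
opening: 0.087
grasp_force: 0.0
```

Call:
{"op": "servo_tool", "data": {
  "moves": [
    [[0.1,-3,0,0.5,3.5,-0.5,8.7],[0.3,-6,0,1,7,-1,8.7],[0.4,-9,0,1.5,10.5,-2,8.7],[0.6,-12,0,1.5,13,-3,8.7],[0.7,-14,0,1.5,14.3,-4,8.7]]
  ]
}}

```text
time: 11.12
eef_pos: [0.4242, 0.2198, 0.237]
orientation: [0.261, -0.022, 0.965, 0.004]
wrist_force: [-0.3, -1.0, 0.7]
opening: 0.0869
grasp_force: 0.0
```

Call:
{"op": "servo_tool", "data": {
  "moves": [
    [[0,0,0,0,0,0,8.7],[0,0,0,0,0,0,8.7],[0,0,0,0,0,0,8.7],[0,0,0,0,0,0,8.7],[0,0,0,0,0,0,8.7]]
  ]
}}

```text
time: 11.53
eef_pos: [0.4248, 0.2164, 0.2376]
orientation: [0.259, -0.02, 0.966, 0.003]
wrist_force: [0.5, -0.3, 0.2]
opening: 0.0872
grasp_force: 0.0
```

```bash
python3 grab.py w7; cat > pre.py <<'E'
from h import *
from feet import feet
import sys
c,m=feet(sys.argv[1],np.array([[.4615,.217,.1247]]))[0]
feet(sys.argv[1],np.array([[.4705,.107,.1205]]))
s=read_state(); T=RM(s["orientation"]); n=np.array([-.4993,-.025,.866]); n/=np.linalg.norm(n)
y=np.array([-.05,1,0]); y-=n*(y@n); y/=np.linalg.norm(y); Rt=np.c_[np.cross(y,-n),y,-n]
print("rotvec",np.degrees(R.from_matrix(Rt@T.T).as_rotvec()).round(2)); c=np.array([.4620,.2172,.1247]) if len(sys.argv)>2 else c
for h in(.03,-.032): print(h,((c+h*n-s["eef_pos"])*100).round(2))
E
python3 pre.py w7
```

```text
w7 2164 mean [0.4614 0.2167 0.1244] circ [0.4622 0.217  0.1249] r 28.2 n [-0.494 -0.023  0.869]
w7 3405 mean [0.4702 0.106  0.1203] circ [0.4708 0.1056 0.1206] r 34.7 n [-0.496 -0.026  0.868]
rotvec [0.27 0.07 0.56]
0.03 [ 2.17 -0.04 -8.72]
-0.032 [  5.26   0.11 -14.09]
```

Straight to B. The pre-grasp point lies on the tumbler's axis; then along the axis to the grip.

Call:
{"op": "servo_tool", "data": {
  "moves": [
    [[0.2,0,0.3,0.5,0,-2,8.7],[0.3,0,0.6,1,0,-4,8.7],[0.3,0,0.6,1.6,0,-6.5,8.7],[0.3,0,0.6,2.2,0,-8.7,8.7],[0.3,0,0.6,2.2,0,-8.7,8.7]]
  ]
}}

```text
time: 12.0
eef_pos: [0.4453, 0.2153, 0.1466]
orientation: [0.257, -0.025, 0.966, 0.005]
wrist_force: [-0.1, -1.7, 0.6]
opening: 0.0869
grasp_force: 0.0
```

```bash
python3 grab.py w8; python3 pre.py w8
```

```text
w8 3766 mean [0.4618 0.2168 0.1247] circ [0.4622 0.2172 0.125 ] r 28.3 n [-0.502 -0.026  0.865]
w8 5946 mean [0.4699 0.106  0.1201] circ [0.4706 0.1054 0.1204] r 35.7 n [-0.501 -0.027  0.865]
rotvec [ 0.17 -0.16 -0.06]
0.03 [0.13 0.04 0.25]
-0.032 [ 3.22  0.2  -5.12]
```

Call:
{"op": "servo_tool", "data": {
  "moves": [
    [[0,0,0,1.0,0.1,-1.7,8.7],[0,0,0,1.9,0.12,-3.3,8.7],[0,0,0,2.6,0.12,-4.5,8.7],[0,0,0,3.1,0.12,-5.35,8.7],[0,0,0,3.1,0.12,-5.35,8.7]]
  ]
}}

```text
time: 12.47
eef_pos: [0.4783, 0.218, 0.0968]
orientation: [0.26, -0.025, 0.965, 0.006]
wrist_force: [0.3, 1.1, 0.3]
opening: 0.0868
grasp_force: 0.0
```

Call:
{"op": "servo_tool", "data": {
  "moves": [
    [[0,0,0,0,0,0,8.7],[0,0,0,0,0,0,5],[0,0,0,0,0,0,5],[0,0,0,0,0,0,5],[0,0,0,0,0,0,5]]
  ]
}}

```text
time: 12.88
eef_pos: [0.477, 0.2185, 0.097]
orientation: [0.259, -0.025, 0.965, 0.007]
wrist_force: [-0.9, -0.1, -0.4]
opening: 0.0638
grasp_force: 0.0
```

Call:
{"op": "servo_tool", "data": {
  "moves": [
    [[0,0,0,0,0,0,5],[0,0,0,0,0,0,5],[0,0,0,0,0,0,5],[0,0,0,0,0,0,5],[0,0,0,0,0,0,5]]
  ]
}}

```text
time: 13.3
eef_pos: [0.477, 0.2186, 0.0965]
orientation: [0.259, -0.026, 0.965, 0.007]
wrist_force: [-3.7, 0.0, 5.5]
opening: 0.0543
grasp_force: 30.2
```

```bash
python3 held.py
```

```text
tcp [0.477  0.2186 0.0965] foot [0.4606 0.2178 0.1239] n [-0.4861 -0.033   0.8733] mouth [0.4985 0.2203 0.0558] toolz [ 0.5     0.0265 -0.8656]
err mouth to stack, cm [-11.73 -50.51] tilt fix deg [-1.89 27.85  0.  ]
```

Call:
{"op": "servo_tool", "data": {
  "moves": [
    [[0,0,0,-0.5,0,0.87,5],[0,0,0,-1.25,-0.05,2.17,5],[0,0,0,-2,-0.1,3.46,5],[0,0,0,-3,-0.15,5.2,5],[0,0,0,-4,-0.2,6.93,5]]
  ]
}}

```text
time: 13.77
eef_pos: [0.4357, 0.2158, 0.1652]
orientation: [0.258, -0.025, 0.966, 0.006]
wrist_force: [0.0, -0.2, -1.9]
opening: 0.0541
grasp_force: 29.8
```

Call:
{"op": "servo_tool", "data": {
  "moves": [
    [[0,0,0,-1,0,2.5,5],[-0.2,4,0,-2,0,5.5,5],[-0.4,8,0,-2.5,0,9,5],[-0.6,12,0,-2.5,0,12,5],[-0.8,16,0,-2.5,0,14,5]]
  ]
}}

```text
time: 14.18
eef_pos: [0.4113, 0.2179, 0.3099]
orientation: [0.121, -0.028, 0.992, 0.006]
wrist_force: [2.7, 0.3, -1.7]
opening: 0.0537
grasp_force: 29.8
```

Call:
{"op": "servo_tool", "data": {
  "moves": [
    [[-0.2,4,0,0,-3.5,0,5],[-0.4,8,0,0,-7,0,5],[-0.6,12,0,0,-11,0,5],[-0.7,14,0,0,-15,0,5],[-0.7,14,0,0,-19,0,5]]
  ]
}}

```text
time: 14.6
eef_pos: [0.4123, 0.0245, 0.3052]
orientation: [-0.001, -0.026, 1.0, 0.001]
wrist_force: [1.0, -0.1, -1.1]
opening: 0.054
grasp_force: 29.8
```

Call:
{"op": "servo_tool", "data": {
  "moves": [
    [[0,0,0,-0.5,-4,0,5],[0,0,0,-1,-8,0,5],[0,0,0,-1.5,-12,0,5],[0,0,0,-2,-16,0,5],[0,0,0,-2.5,-20,0,5]]
  ]
}}

```text
time: 15.02
eef_pos: [0.3857, -0.1753, 0.3051]
orientation: [-0.001, -0.026, 1.0, 0.001]
wrist_force: [1.1, 0.4, -2.1]
opening: 0.0545
grasp_force: 29.8
```

Call:
{"op": "servo_tool", "data": {
  "moves": [
    [[0,0,0,0,-3.5,0,5],[0,0,0,0,-7,0,5],[0,0,0,0,-9,0,5],[0,0,0,0,-9,0,5],[0,0,0,0,-9,0,5]]
  ]
}}

```text
time: 15.43
eef_pos: [0.3862, -0.264, 0.3047]
orientation: [-0.001, -0.025, 1.0, 0.001]
wrist_force: [0.2, 0.3, -1.9]
opening: 0.0541
grasp_force: 29.8
```

```bash
sed -i 's/\.3812,-\.2848/.383,-.2853/' held.py; python3 held.py
```

```text
tcp [ 0.3863 -0.2631  0.3048] foot [ 0.3854 -0.2636  0.3371] n [ 0.0152 -0.0148  0.9998] mouth [ 0.3842 -0.2625  0.2592] toolz [-0.0019  0.0027 -1.    ]
err mouth to stack, cm [-0.12 -2.28] tilt fix deg [-0.85 -0.87  0.  ]
```

Call:
{"op": "servo_tool", "data": {
  "moves": [
    [[-0.4,-0.5,0,-0.1,-1.2,0,5],[-0.8,-0.9,0,-0.2,-2.2,0,5],[-0.8,-0.9,0,-0.2,-2.2,-1.2,5],[-0.8,-0.9,0,-0.2,-2.2,-2.4,5],[-0.8,-0.9,0,-0.2,-2.2,-3.3,5]]
  ]
}}

```text
time: 15.9
eef_pos: [0.3847, -0.2856, 0.2719]
orientation: [0.008, -0.027, 1.0, -0.007]
wrist_force: [-0.5, -0.3, -2.2]
opening: 0.0541
grasp_force: 29.8
```

Call:
{"op": "servo_tool", "data": {
  "moves": [
    [[0,0,0,0,0,0,5],[0,0,0,0,0,0,5],[0,0,0,0,0,0,5],[0,0,0,0,0,0,5],[0,0,0,0,0,0,5]]
  ]
}}

```text
time: 16.32
eef_pos: [0.3853, -0.2859, 0.2732]
orientation: [0.008, -0.026, 1.0, -0.007]
wrist_force: [0.6, -0.3, -1.7]
opening: 0.0539
grasp_force: 29.8
```

```bash
python3 held.py; python3 held.py
```

```text
tcp [ 0.3852 -0.2858  0.2731] foot [ 0.3837 -0.2858  0.3055] n [0.001  0.0079 1.    ] mouth [ 0.3836 -0.2865  0.2275] toolz [ 0.0161 -0.0135 -0.9998]
err mouth to stack, cm [-0.06  0.12] tilt fix deg [ 0.45 -0.06  0.  ]
tcp [ 0.3851 -0.2858  0.273 ] foot [ 0.3834 -0.2856  0.3055] n [9.0e-04 7.5e-03 1.0e+00] mouth [ 0.3833 -0.2862  0.2275] toolz [ 0.016  -0.0133 -0.9998]
err mouth to stack, cm [-0.03  0.09] tilt fix deg [ 0.43 -0.05  0.  ]
```

Call:
{"op": "servo_tool", "data": {
  "moves": [
    [[0.2,0,0,0,0.05,-0.8,5],[0.4,0,0,0,0.05,-1.6,5],[0.4,0,0,0,0.05,-2.4,5],[0.4,0,0,0,0.05,-3.2,5],[0.4,0,0,0,0.05,-3.8,5]]
  ]
}}

```text
time: 16.83
eef_pos: [0.3844, -0.2848, 0.2329]
orientation: [0.007, -0.026, 1.0, -0.003]
wrist_force: [-1.3, 0.5, -1.8]
opening: 0.0537
grasp_force: 29.8
```

Call:
{"op": "servo_tool", "data": {
  "moves": [
    [[0,0,0,0,0,-0.3,5],[0,0,0,0,0,-0.6,5],[0,0,0,0,0,-0.9,5],[0,0,0,0,0,-1.2,5],[0,0,0,0,0,-1.5,5]]
  ]
}}

```text
time: 17.25
eef_pos: [0.385, -0.2852, 0.2195]
orientation: [0.008, -0.026, 1.0, -0.003]
wrist_force: [0.3, -0.3, -0.9]
opening: 0.0541
grasp_force: 29.9
```

```bash
python3 held.py; python3 -c "
from h import *
f=grab_frame('scene'); cv2.imwrite('pics/s9.png',cv2.resize(f['color'][190:310,320:440],None,fx=4,fy=4,interpolation=2)); print(read_state()['wrist_force'])"
```

```text
tcp [ 0.3847 -0.285   0.2189] foot [ 0.3833 -0.2847  0.2519] n [ 1.600e-02 -4.000e-04  9.999e-01] mouth [ 0.382  -0.2847  0.1739] toolz [ 0.0149 -0.0056 -0.9999]
err mouth to stack, cm [ 0.1  -0.06] tilt fix deg [-0.02 -0.91  0.  ]
[-0.03978657  0.17930475 -1.31322485]
```

View pics/s9.png

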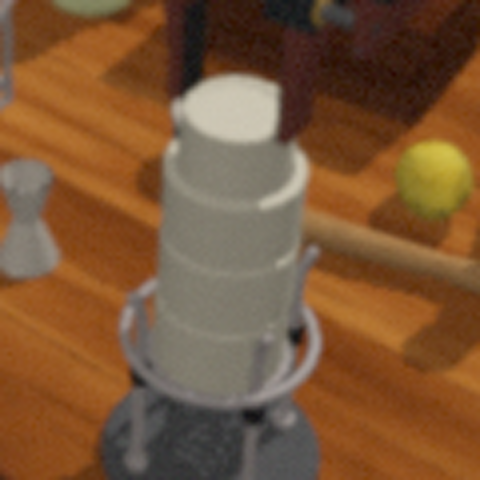

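Three tiers are nested flush, with seams at y≈270 and 335 in the crop. I'll lower a bit more, release and retreat.

Call:
{"op": "servo_tool", "data": {
  "moves": [
    [[0,0,0,0,0,-0.25,5],[0,0,0,0,0,-0.5,5],[0,0,0,0,0,-0.8,5],[0,0,0,0,0,-1,5],[0,0,0,0,0,-1,5]]
  ]
}}

```text
time: 17.77
eef_pos: [0.3848, -0.2851, 0.2091]
orientation: [0.007, -0.026, 1.0, -0.003]
wrist_force: [0.2, -0.4, -0.4]
opening: 0.054
grasp_force: 29.9
```

Call:
{"op": "servo_tool", "data": {
  "moves": [
    [[0,0,0,0,0,0,8.7],[0,0,0,0,0,0,8.7],[0,0,0,0,0,0,8.7],[0,0,0,0,0,0,8.7],[0,0,0,0,0,0,8.7]]
  ]
}}

```text
time: 18.18
eef_pos: [0.385, -0.2853, 0.2097]
orientation: [0.008, -0.026, 1.0, -0.003]
wrist_force: [-0.6, -0.1, 0.3]
opening: 0.084
grasp_force: 0.0
```

Call:
{"op": "servo_tool", "data": {
  "moves": [
    [[0,0,0,0,0,0,8.7],[0,0,0,0,0,1,8.7],[0,0,0,0,0,3,8.7],[0,0,0,0,0,6,8.7],[0,0,0,0,0,9.5,8.7]]
  ]
}}

```text
time: 18.6
eef_pos: [0.384, -0.2844, 0.305]
orientation: [0.006, -0.026, 1.0, -0.002]
wrist_force: [0.3, -0.8, -0.8]
opening: 0.0869
grasp_force: 0.0
```

Call:
{"op": "servo_tool", "data": {
  "moves": [
    [[0,0,0,0.5,4,0,8.7],[0,0,0,1,8,0,8.7],[0,0,0,1.5,12,0,8.7],[0,0,0,2,16,0,8.7],[0,0,0,2.5,19,0,8.7]]
  ]
}}

```text
time: 19.02
eef_pos: [0.4096, -0.0928, 0.3056]
orientation: [0.008, -0.026, 1.0, -0.003]
wrist_force: [0.0, -0.1, 0.4]
opening: 0.0871
grasp_force: 0.0
```

Call:
{"op": "servo_tool", "data": {
  "moves": [
    [[0,0,0,0,0,0,8.7],[0,0,0,0,0,0,8.7],[0,0,0,0,0,0,8.7],[0,0,0,0,0,0,8.7],[0,0,0,0,0,0,8.7]]
  ]
}}

```text
time: 19.43
eef_pos: [0.4098, -0.0962, 0.3046]
orientation: [0.008, -0.025, 1.0, -0.003]
wrist_force: [-0.9, -0.0, -0.8]
opening: 0.0868
grasp_force: 0.0
```

```bash
python3 grab.py w10; python3 - <<'E'
from h import *
fs={n:grab_frame(n) for n in("scene","top")}; pickle.dump(fs,open("f0.pkl","wb"))
cv2.imwrite("pics/s10.png",cv2.resize(fs["scene"]["color"][140:330,200:500],(780,494)))
E
python3 stack.py .226 scene top w10; python3 stack.py .19 w10
```

```text
scene 408 mean [ 0.3832 -0.2863  0.2282] circ 0.3836 -0.2845 r 29.7 bbox [ 0.3846 -0.2854  0.2275]
   ray (378.6384582519531, 226.66343688964844) [ 0.3836 -0.286   0.2277]
top 278 mean [ 0.3848 -0.2838  0.2286] circ 0.3841 -0.2842 r 28.3 bbox [ 0.3838 -0.2835  0.2284]
   ray (398.7243957519531, 233.704833984375) [ 0.3846 -0.2839  0.2284]
w10 3356 mean [ 0.3851 -0.2845  0.229 ] circ 0.3861 -0.2853 r 28.9 bbox [ 0.3857 -0.2854  0.2286]
   ray (108.24127197265625, 156.58203125) [ 0.3849 -0.2847  0.2288]
tri [ 0.3848 -0.2851  0.2269]
w10 1111 mean [ 0.3788 -0.2674  0.1941] circ 0.3854 -0.2848 r 37.1 bbox [ 0.3857 -0.2795  0.1939]
   ray (129.39297485351562, 150.74093627929688) [ 0.3851 -0.2867  0.1939]
tri [ 0.3785 -0.2639  0.2309]
```

View pics/s10.png

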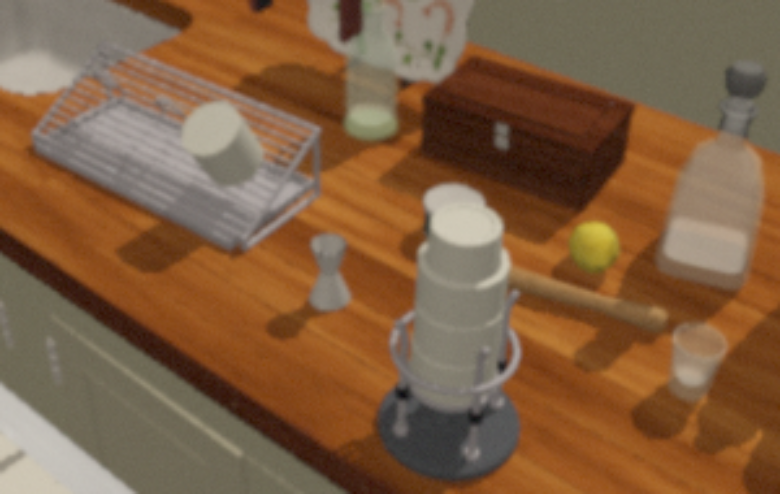

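The three tumblers are nested at (462,300), and the platform is about 93 mm down. The straight tumbler at (222,140), the jigger and the rest look undisturbed, so I'm handing in.

```bash
python3 -c "
from plant import *
print(close_job())"
```

```text
the job is handed in; nothing more can be done
None
```

Both stepped tumblers are nested mouth down on the dispenser stack, with the platform about 93 mm down by my camera measurement. The straight tumbler and the bystanders look undisturbed, and the job was handed in at about 20 s of the 72 s allowed; no verdict was returned.

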